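# Switch the workshop kettle on

## Task

Get the filled white kettle going: first push its open lid fully shut, then switch on the rocker of the power-strip socket that holds the kettle's white plug, and last press down the switch on the kettle's handle so that it stays on. Pick nothing up: leave the other two sockets off, do not lift the kettle or push it about on its base, and leave everything else on the bench where it stands.

Things in the scene. Friction and masses are not known exactly. Their poses are not given: they have to be found in the camera images.
- kettle: White plastic jug kettle, filled, 1.5 kg, loose on its power base, lid open at the start. Origin: centre of its underside; z up, +x to the spout, -x to the handle. 146 mm across at the foot, 108 mm at the rim, which is 190 mm above the origin (top of the shut lid: 205 mm). D handle out to 119 mm from the axis, 22 mm thick; the switch housing on its top is 32 mm wide, top at 189 mm.
- kettle_base: Grey round power base fixed to the bench, 164 mm across. Origin: centre of its underside, on the bench. The kettle stands in its dish 14 mm above the bench; the dish's rim is 20 mm above the bench and leaves the kettle's foot 4 mm of play all round.
- kettle_lid (a joint): Angle of the white kettle's lid: 0 shut, 0.6 to 1.1 rad open at the start. Stiff hinge (0.12 N m): it stays where it is left. Hinge axis level, along the kettle's y, at x -47, z 190 mm in the kettle's frame (handle side of the rim); the open lid leans over the mouth, free edge up, top face turned to the handle. Lid 106 mm across, 14 mm thick; its thumb tab ends 109 mm from the hinge.
- lid_press (a point): Point on the top face of the lid on its centre line, 76 mm from the hinge, moving with the lid. A good place to push; when the lid is shut it lies 29 mm from the kettle's axis towards the spout.
- kettle_switch (a joint): Angle of the kettle's own switch, a dark thumb paddle (24 mm wide, 36 mm long) on top of the handle: 0 = off, its outer end standing up; 0.26 = on, pressed down level. It takes about 3 N and stays where it is left, so press until it stops.
- switch_press (a point): Point on the top face of the paddle near its raised outer end, 26 mm from its hinge, about 91 mm from the kettle's axis towards the handle. It is 203 mm above the kettle's origin when off and 197 mm when on.
- strip: Light grey power strip fixed to the bench, 100 mm deep (x), 314 mm long (y), 45 mm high, plus a 34 mm slotted duct along its back (+x). Origin: centre of its underside without the duct. Three sockets in a row in its back half, 85 mm apart: 0 at the +y end, 1 in the middle, 2 at the -y end. Each one's red rocker lies 52 mm in front of it (towards -x, the robot's side).
- plug_white: Round white plug, 38 mm across, 32 mm high: the plug of the white kettle. It sits in one of the three sockets (any of them). Origin: centre of its underside, on the strip's top face 45 mm above the bench. Round black and orange plugs of the same size, of other tools, sit in the other two sockets.
- socket0 (a point): Centre of socket 0, on the strip's top face, 45 mm above the bench; its rocker is rocker0.
- rocker0 (a joint): Angle of the red rocker in front of socket 0 (24 by 34 mm, a shallow V): 0 = off, the half away from the socket, marked with a white line, stands up; 0.30 = on, that half pressed level. It takes about 3 N and stays where it is left, so press until it stops. All start off.
- rocker0_press (a point): Point on the top face of rocker 0, on the half away from the socket, 10 mm from its pivot: where to press down to switch it on (the pressed half reaches 13 mm from the pivot). 55 mm above the bench when off, 52 mm when on.
- socket1 (a point): Centre of socket 1, on the strip's top face, 45 mm above the bench; its rocker is rocker1.
- rocker1 (a joint): Angle of the red rocker in front of socket 1 (24 by 34 mm, a shallow V): 0 = off, the half away from the socket, marked with a white line, stands up; 0.30 = on, that half pressed level. It takes about 3 N and stays where it is left, so press until it stops. All start off.
- rocker1_press (a point): Point on the top face of rocker 1, on the half away from the socket, 10 mm from its pivot: where to press down to switch it on (the pressed half reaches 13 mm from the pivot). 55 mm above the bench when off, 52 mm when on.
- socket2 (a point): Centre of socket 2, on the strip's top face, 45 mm above the bench; its rocker is rocker2.
- rocker2 (a joint): Angle of the red rocker in front of socket 2 (24 by 34 mm, a shallow V): 0 = off, the half away from the socket, marked with a white line, stands up; 0.30 = on, that half pressed level. It takes about 3 N and stays where it is left, so press until it stops. All start off.
- rocker2_press (a point): Point on the top face of rocker 2, on the half away from the socket, 10 mm from its pivot: where to press down to switch it on (the pressed half reaches 13 mm from the pivot). 55 mm above the bench when off, 52 mm when on.
- cream_kettle: Bystander: empty cream jug kettle like the white one, lid shut, standing on the bench without a base, 205 mm high. Origin: centre of its underside.
- mug: Bystander: blue mug, 82 mm across, 95 mm high. Origin: centre of its underside.
- spray_bottle: Bystander: white trigger spray bottle, 70 mm across, 188 mm high. Origin: centre of its underside.
- navy_pot: Bystander: navy paint pot with white lid, 72 mm across, 85 mm high, on the brown board. Origin: centre of its underside.
- black_pot: Bystander: black paint pot, 72 mm across, 85 mm high, on the brown board. Origin: centre of its underside.
- ink_bottle: Bystander: small black bottle, 52 mm across, 95 mm high, on the brown board. Origin: centre of its underside.
- brush: Bystander: red-handled paint brush lying on the bench, 220 mm long. Origin: middle of its underside.
Things that resemble listed ones, but are neither listed nor needed, are in the scene too. Leave any purple look-alike of the kettle alone.

How it is judged (in metres and radians):
On the way, in this order (a step that is already met when the one before it is completed fails the run):
1. the kettle's lid is shut (value of joint kettle_lid below 0.05 rad), for 0.2 s.
2. the socket with the white plug is switched on (((horizontal distance between plug_white and socket0 below 0.03 m and value of joint rocker0 above 0.22 rad) or (horizontal distance between plug_white and socket1 below 0.03 m and value of joint rocker1 above 0.22 rad) or (horizontal distance between plug_white and socket2 below 0.03 m and value of joint rocker2 above 0.22 rad))), for 0.2 s.
3. the kettle's own switch is pressed down (value of joint kettle_switch above 0.2 rad), for 0.2 s.
At the end, for the whole second after the job is handed in: The lid is shut (within 0.05 rad), the rocker of the socket holding the white plug is on (beyond 0.22 rad) and the other two are off, the kettle's switch is on (beyond 0.20 rad), and the kettle stands still and upright on its base, within 12 mm of its middle (value of joint kettle_lid below 0.05 rad and ((horizontal distance between plug_white and socket0 below 0.03 m and value of joint rocker0 above 0.22 rad) or (horizontal distance between plug_white and socket1 below 0.03 m and value of joint rocker1 above 0.22 rad) or (horizontal distance between plug_white and socket2 below 0.03 m and value of joint rocker2 above 0.22 rad)) and not ((horizontal distance between plug_white and socket0 above 0.03 m and value of joint rocker0 above 0.15 rad) or (horizontal distance between plug_white and socket1 above 0.03 m and value of joint rocker1 above 0.15 rad) or (horizontal distance between plug_white and socket2 above 0.03 m and value of joint rocker2 above 0.15 rad)) and value of joint kettle_switch above 0.2 rad and horizontal distance between kettle and kettle_base below 0.012 m and z of kettle in the frame of kettle_base below 0.019 m and angle between kettle's own z axis and vertical below 0.05 rad and linear speed of kettle below 0.02 m/s); the robot touches nothing.
It fails at once if the kettle is lifted, tipped or pushed off its base (z of kettle in the frame of kettle_base above 0.022 m or angle between kettle's own z axis and vertical above 0.1 rad or distance of kettle from where it was at the start of the episode above 0.015 m).
It fails at once if one of the other two sockets is switched on ((horizontal distance between plug_white and socket0 above 0.03 m and value of joint rocker0 above 0.15 rad) or (horizontal distance between plug_white and socket1 above 0.03 m and value of joint rocker1 above 0.15 rad) or (horizontal distance between plug_white and socket2 above 0.03 m and value of joint rocker2 above 0.15 rad)).
It fails at once if a bystander is moved more than 30 mm or knocked over (distance of any of cream_kettle, mug, spray_bottle, navy_pot, black_pot, ink_bottle, brush from where it was at the start of the episode above 0.03 m or angle between any of cream_kettle, mug, spray_bottle, navy_pot, black_pot, ink_bottle's own z axis and vertical above 0.35 rad).
It also fails if it takes over 53 s, if anything falls off the work surface, if the arm or the gripper's body presses on something with over 40 N, if the wrist force passes 120 N, or if a joint passes its speed limit or range.

## Robot

A 6-joint arm with a two-finger parallel gripper is mounted at the origin on the work surface. World frame = base frame: x ahead of the robot, y to its left, z up, the work surface at z = 0. Lengths are in mm, angles in rad, forces in N, time in s.
With the tool pointing down it reaches from about 350 to 775 mm from the base axis. Payload 7.3 kg.
Tool frame: the origin (TCP) lies at the centre of the arm's flange, where the gripper is bolted on; the fingertips stand 178 mm ahead of it and the grasp point (between the pads) lies 159 mm ahead of it; z points along the fingers, y is the line along which they close (so a half turn about z gives the same grasp; the last joint's range is limited). The gripper opens to 92 mm and grips with 3 to 60 N. Pads are 19 mm wide; open, the fingers measure 130 mm over their backs; the gripper's body (75 mm by 190 mm) begins 47 mm behind the grasp point.
Start: joints at [-1.266, 0.342, 1.524, -0, 1.275, -0.146], TCP at [228.754, -472.546, 404.741] pointing down, gripper open.
Joint ranges: [-2.53, 2.53], [-0.77, 2.02], [0.04, 2.7], [-1, 4.14], [0.28, 2.66], [-3.11, 3.11]. Speed limits (rad/s): [2.57, 2.57, 3.14, 3.14, 3.14, 3.14].

## Interface

Orientations are given as [roll, pitch, yaw] about the fixed x, y, z axes, in that order (R = Rz(yaw) Ry(pitch) Rx(roll)).
In Python, from plant import * gives the robot as it stands. The module is installed in compiled form; this text tells all that it offers.
- The arm moves only by the shell command python3 -m inch 'ROWS'. ROWS is JSON, a list of rows, each a list of 5 numbers: the shift along the tool's x, y, z in m, then the turn about the tool's z in rad, then the opening, from 0 (shut) to 1 (fully open). In form: [[tx, ty, tz, spin, claw], ...]. A call has 1 to 8 rows; each row is the pose to reach, as a shift and turn from the pose commanded when the call began, along the tool's axes at that moment; what a row does not reach only later rows make up. A row lasts 1/12 s, in which the tool goes at most 41.7 mm and 7.16 degrees, less where a joint would pass 70% of its speed; a pose out of reach is approached as far as the arm can. A call with a gripper value outside its range is refused whole. The fingers move at their own pace and stop on an object; the grip force is fixed at half the most. Time passes only in rows, so rows that repeat a pose let the fingers close. It gives the time, the measured TCP pose, the force, the opening and the grip force at its end, in the units of the state.
- get_obs(): the state, without advancing time (a new reading comes with each control period).
- capture(name): name is "scene" or "side" or "wrist"; returns a dict with "color" (384x512x3 uint8, red, green, blue), "intrinsics" (3x3 intrinsics, pixels), "pose" (4x4, takes a point from camera to world coordinates). Camera axes: x right, y down, z forward; pixel columns grow to the right and rows downward; lengths in mm; the calibration is good to about 2 mm. A picture is of the moment at which its call begins. There is no depth.
- close_job(): hands the job in; it is judged then, once.
Trained networks look in a picture, given as the dict that the camera call returned (one of the last four; its "shot" number tells which), for a name from the list of things; names that differ only in an ending like _2 or _b are one class to them, and where a whole thing is asked for, a point or a joint stands for the part that bears it (a point fixed in the world has none). Each returns a list of dicts, best first, with "conf" (0 to 1); they miss things now and then, are a little off and sometimes report something else, mostly with a low value. They report only what shows in the picture. A call takes as long as a camera call. They do not tell look-alikes from the thing itself.
- look_for(picture, target): "rect" ([centre column, centre row, width, height] in pixels, round what is visible of it).
- trace(picture, target): "pixels" (384x512 bool, what is visible of it) and "rect" ([centre column, centre row, width, height] in pixels, round what is visible of it).
- tip_of(picture, target): "centre" ([column, row] in pixels: a listed point, or the origin of a listed thing).
The state is a dict: "time": time; "joint_positions": joint angles; "dq": joint speeds; "tau": joint torques, N m; "tool_pos": TCP position; "tcp_rot": TCP orientation; "contact_force": force on the tool from outside, world axes, zero at the start; "moment": the same for the moment, N m; "grip_width": finger opening in mm; "finger_force": force on a finger pad.
Only numpy, scipy, OpenCV 4.12 (cv2) and the standard library are available. Lean on these libraries where they do the work, as an engineer would, in place of code of your own. Each camera call takes 0.05 s, during which the arm holds its last target. There are 200 camera calls.

## Working session

There is one attempt and no reset: what is moved stays moved. The work goes in short steps, Python scripts to look and compute and a shell command to move; the robot and the scene stay as the last step left them, time stands still between calls to the robot, and variables do not carry over. Pictures are saved under pics/ and viewed, at most 10 in all, crops included, and the job is handed in when it is done.

```bash
mkdir -p pics; cat > h.py <<'E'
from plant import *
import numpy as np, cv2
def ray(p,px):
    d=np.linalg.inv(p["intrinsics"])@np.array([px[0],px[1],1.]); T=np.array(p["pose"])
    return T[:3,3],T[:3,:3]@d
def atz(p,px,z):
    o,d=ray(p,px); return o+d*(z-o[2])/d[2]
def tri(a,pa,b,pb):
    o1,d1=ray(a,pa);o2,d2=ray(b,pb);d1/=np.linalg.norm(d1);d2/=np.linalg.norm(d2)
    s=np.linalg.lstsq(np.c_[d1,-d2],o2-o1,rcond=None)[0]
    x,y=o1+d1*s[0],o2+d2*s[1]; return (x+y)/2,np.linalg.norm(x-y)
def save(p,n): cv2.imwrite("pics/"+n,p["color"][:,:,::-1])
E
cat > a.py <<'E'
from h import *
np.set_printoptions(precision=1,suppress=True)
o=get_obs();print(o["time"],o["tool_pos"],o["tcp_rot"],o["contact_force"])
P={n:capture(n) for n in("scene","side","wrist")}
for n in P: save(P[n],n+"0.png")
im=np.hstack([P["scene"]["color"],P["side"]["color"]])[:,:,::-1]
Z=dict(kettle=14,kettle_base=0,plug_white=45,socket0=45,socket1=45,socket2=45,rocker0_press=55,rocker1_press=55,rocker2_press=55,switch_press=217,strip=0,lid_press=None,cream_kettle=0,mug=0,spray_bottle=0)
for t,z in Z.items():
    for n in("scene","side"):
        for r in tip_of(P[n],t)[:3]:
            print(t,n,round(r["conf"],2),np.array(r["centre"]),atz(P[n],r["centre"],z) if z is not None else "")
E
python3 a.py
```

```text
0.0 [ 228.7 -472.4  404. ] [-3.1 -0.   0.5] [ 0.1  0.1 -0.8]
kettle scene 0.84 [263.7 230.2] [602.3 160.6  14. ]
kettle scene 0.72 [371.1 172.3] [450.8 670.2  14. ]
kettle scene 0.7 [247.4 175.2] [323.6 175.9  14. ]
kettle side 0.77 [314.8 140.8] [433.1 651.4  14. ]
kettle side 0.69 [287.7 224.9] [599.8 155.8  14. ]
kettle side 0.67 [128.2 263.7] [ 271.4 -272.6   14. ]
kettle_base scene 0.57 [263.8 230. ] [592.4 164.2   0. ]
kettle_base side 0.72 [168.3 308.8] [ 483.4 -324.1    0. ]
kettle_base side 0.61 [288.1 225.4] [595.3 166.9   0. ]
plug_white scene 0.57 [139.6 235.8] [ 524.  -270.5   45. ]
plug_white side 0.65 [194.4 290.7] [ 530.6 -255.9   45. ]
socket0 scene 0.83 [140.3 234.4] [ 518.7 -267.6   45. ]
socket0 scene 0.79 [118.1 239.5] [ 518.7 -343.8   45. ]
socket0 scene 0.69 [165.7 233.6] [ 540.2 -181.3   45. ]
socket0 side 0.84 [218.5 275. ] [ 553.3 -170.5   45. ]
socket0 side 0.83 [168.5 310.6] [ 514.5 -349.9   45. ]
socket0 side 0.63 [192.9 290.8] [ 527.2 -258.6   45. ]
socket1 scene 0.83 [140.3 234.4] [ 518.7 -267.6   45. ]
socket1 scene 0.79 [118.1 239.5] [ 518.7 -343.8   
[... 1496 characters left out ...]
  0. ]
strip side 0.68 [239.6 179.4] [308.7 279.1   0. ]
lid_press scene 0.76 [261.9 181.3] 
lid_press scene 0.72 [386.7 134.7] 
lid_press scene 0.65 [129.8 160.6] 
lid_press side 0.63 [322.9  94.4] 
lid_press side 0.59 [288.2 168. ] 
lid_press side 0.55 [130.6 216.9] 
cream_kettle scene 0.6 [328.1 221. ] [620.6 407.3   0. ]
cream_kettle side 0.98 [329.2 189.4] [624.3 418.    0. ]
cream_kettle side 0.19 [188.5 297.5] [ 506.3 -260.2    0. ]
mug scene 0.94 [301.7 182.5] [412.2 381.3   0. ]
mug side 0.59 [276.8 176.5] [418.7 373.9   0. ]
mug side 0.42 [288.  225.8] [596. 165.   0.]
spray_bottle scene 0.82 [268.7 170.8] [311.8 271.7   0. ]
spray_bottle side 0.72 [239.5 179.9] [310.2 276.4   0. ]
```

View pics/scene0.png

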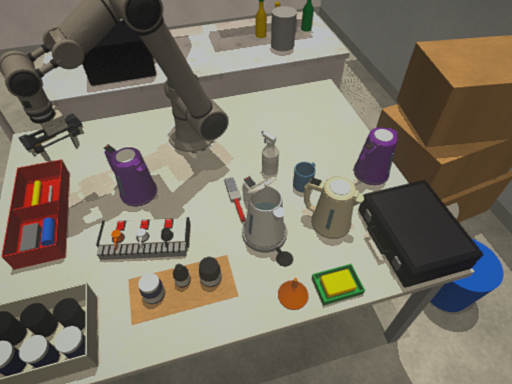

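View pics/side0.png

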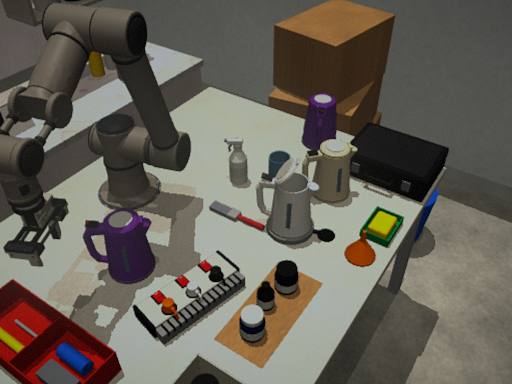

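White plug is in the middle socket (scene px 141,236), rocker1 at (146,222). The kettle is at scene (264,215) with its lid open. Now I'll triangulate the lid and switch.

```bash
cat > b.py <<'E'
from h import *
np.set_printoptions(precision=3,suppress=True)
from scipy.spatial.transform import Rotation as R
o=get_obs();print(o["tcp_rot"],"\n",R.from_euler("xyz",o["tcp_rot"]).as_matrix())
a,b=capture("scene"),capture("side")
def near(p,t,x):
    d=[(np.hypot(*(np.array(r["centre"])-x)),r["centre"]) for r in tip_of(p,t)]; return min(d)[1]
for t,x,y in(("lid_press",(262,181),(288,168)),("switch_press",(250,177),(262,173)),("kettle",(264,230),(288,225)),("rocker1_press",(146,221),(181,279)),("socket1",(140,234),(193,291)),("plug_white",(140,235),(194,290)),("socket0",(166,233),(218,275)),("socket2",(118,239),(168,310))):
    print(t,*tri(a,near(a,t,x),b,near(b,t,y)))
im=[]
for p,(c,r) in((a,(265,205)),(b,(290,190))): im.append(cv2.resize(p["color"][r-50:r+50,c-50:c+50,::-1],(390,390),interpolation=2))
cv2.imwrite("pics/k.png",np.hstack(im))
E
python3 b.py
```

```text
[ 3.142 -0.     0.451] 
 [[ 0.9    0.436  0.   ]
 [ 0.436 -0.9   -0.   ]
 [ 0.     0.    -1.   ]]
lid_press [594.818 148.656 278.589] 3.5088131052345
switch_press [533.476 124.219 224.352] 1.6672359882004966
kettle [593.11  175.563   1.408] 1.5851296986781103
rocker1_press [ 459.999 -241.6     46.635] 0.7959039163975313
socket1 [ 600.702 -322.786  150.641] 12.320814293459158
plug_white [ 543.182 -269.208   63.387] 3.05238174519429
socket0 [ 555.898 -174.704   44.022] 7.104581079137144
socket2 [ 522.739 -346.895   50.258] 19.674398060881067
```

View pics/k.png

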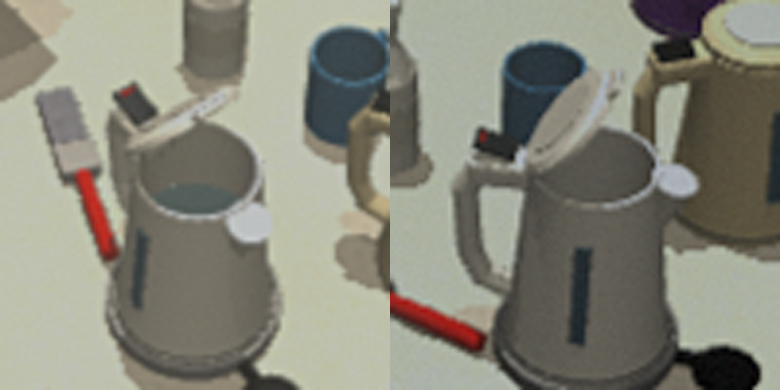

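Lid open at roughly 1 rad, handle and switch toward the robot, yaw ≈ 0.28. Rise, close the gripper and go over the kettle.

```bash
python3 -m inch '[[0,0,-0.04,0,0],[0.02,-0.015,-0.08,0,0],[0.05,-0.035,-0.1,0,0],[0.08,-0.058,-0.11,0.05,0],[0.114,-0.083,-0.12,0.1,0],[0.147,-0.107,-0.12,0.17,0],[0.18,-0.131,-0.12,0.17,0],[0.213,-0.155,-0.12,0.17,0]]'
python3 -m inch '[[0.016,-0.038,0,0,0],[0.032,-0.076,0,0,0],[0.05,-0.114,0,0,0],[0.07,-0.15,0,0,0],[0.1,-0.17,0,0,0],[0.13,-0.19,0,0,0],[0.16,-0.21,0,0,0],[0.19,-0.23,0,0,0]]'
python3 -m inch '[[0.033,-0.012,0,0,0],[0.066,-0.024,0,0,0],[0.098,-0.036,0,0,0],[0.098,-0.036,0,0,0]]'
```

```text
time: 3.22
tool_pos: [352.9, -238.9, 525.2]
tcp_rot: [3.141, -0.001, 0.28]
contact_force: [1.3, -1.2, 0.6]
grip_width: 43.1
finger_force: 0.0
time: 3.88
tool_pos: [472.0, 34.7, 525.0]
tcp_rot: [3.141, -0.001, 0.281]
contact_force: [0.8, -0.4, -0.1]
grip_width: 0.8
finger_force: 0.0
time: 4.22
tool_pos: [559.0, 97.6, 522.3]
tcp_rot: [-3.14, 0.001, 0.284]
contact_force: [-1.3, -0.2, -0.6]
grip_width: 0.4
finger_force: 0.0
```

```bash
cat > c.py <<'E'
from h import *
import sys
np.set_printoptions(precision=1,suppress=True)
p=capture("wrist"); save(p,sys.argv[1])
print(get_obs()["tool_pos"])
for t,z in (("kettle",14),("switch_press",217),("lid_press",275),("kettle_base",0)) if sys.argv[2]=="k" else (("socket1",45),("rocker1_press",55),("plug_white",45),("rocker0_press",55)):
    for r in tip_of(p,t)[:3]: print(t,round(r["conf"],2),np.array(r["centre"]),atz(p,r["centre"],z))
E
python3 c.py w1.png k
```

```text
[557.5  96.2 522.7]
kettle 0.86 [218.9 104.1] [604.3 162.4  14. ]
switch_press 0.79 [208.4 207.7] [522.8 129.8 217. ]
switch_press 0.17 [434.8 207.7] [580.4 -67.3 217. ]
lid_press 0.72 [185.3 126.3] [595.8 156.6 275. ]
lid_press 0.63 [394.   60.6] [674.1  37.1 275. ]
```

View pics/w1.png

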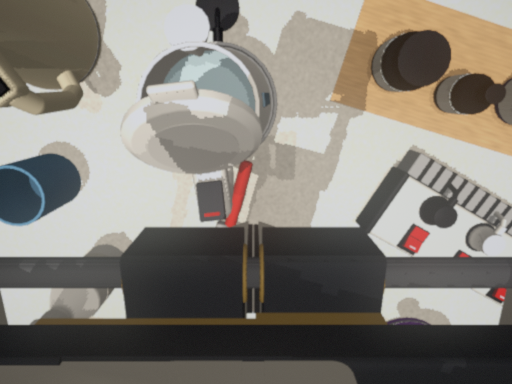

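```bash
python3 -m inch '[[0.018,-0.016,0,-0.1,0],[0.037,-0.032,0,-0.1,0],[0.055,-0.049,0.01,-0.1,0],[0.055,-0.049,0.035,-0.1,0],[0.055,-0.049,0.05,-0.1,0],[0.055,-0.049,0.05,-0.1,0]]'
```

```text
time: 4.97
tool_pos: [594.1, 156.3, 471.7]
tcp_rot: [-3.14, 0.006, 0.38]
contact_force: [-0.5, -0.4, -0.8]
grip_width: 0.2
finger_force: 0.0
```

```bash
python3 -m inch '[[0,0,0.008,0,0],[0.002,0,0.016,0,0],[0.006,0,0.024,0,0],[0.01,0,0.031,0,0],[0.014,0,0.038,0,0],[0.018,0,0.045,0,0],[0.021,0,0.051,0,0],[0.024,0,0.056,0,0]]'
```

```text
time: 5.63
tool_pos: [617.6, 165.9, 417.8]
tcp_rot: [-3.142, 0.0, 0.381]
contact_force: [1.1, 0.3, 1.9]
grip_width: 0.5
finger_force: 0.7
```

```bash
python3 -m inch '[[0.001,0,0.005,0,0],[0.003,0,0.01,0,0],[0.004,0,0.014,0,0],[0.004,0,0.017,0,0],[0.004,0,0.019,0,0],[0.004,0,0.021,0,0],[0.004,0,0.022,0,0],[0.004,0,0.022,0,0]]'
```

```text
time: 6.3
tool_pos: [620.8, 167.3, 396.9]
tcp_rot: [3.141, -0.0, 0.381]
contact_force: [1.3, 0.4, 1.7]
grip_width: 0.7
finger_force: 0.5
```

```bash
python3 -m inch '[[0,0,0.001,0,0],[0,0,0.002,0,0],[0,0,0.003,0,0],[0,0,0.003,0,0]]'
```

```text
time: 6.63
tool_pos: [620.5, 167.2, 396.4]
tcp_rot: [3.141, -0.003, 0.381]
contact_force: [-2.1, 0.3, 13.0]
grip_width: 0.3
finger_force: 6.4
```

```bash
python3 -m inch '[[0,0,-0.03,0,0],[0,0,-0.065,0,0],[-0.02,0.019,-0.09,0.1,0],[-0.049,0.046,-0.09,0.2,0],[-0.078,0.074,-0.09,0.3,0],[-0.107,0.102,-0.09,0.4,0],[-0.136,0.13,-0.09,0.5,0],[-0.165,0.157,-0.09,0.556,0]]'
python3 -c "
from h import *
for n in('scene','side'): save(capture(n),n+'1.png')
import cv2
a=cv2.imread('pics/scene1.png')[155:255,215:315];b=cv2.imread('pics/side1.png')[140:240,240:340]
cv2.imwrite('pics/k1.png',np.hstack([cv2.resize(x,(390,390),interpolation=2) for x in(a,b)]));print(get_obs()['tool_pos'],get_obs()['tcp_rot'])"
```

```text
time: 7.3
tool_pos: [524.6, -41.3, 483.4]
tcp_rot: [3.141, 0.001, -0.18]
contact_force: [0.3, -1.1, -0.1]
grip_width: 0.7
finger_force: 0.0
[523.89218343 -44.01883634 483.79058468] [ 3.13943025e+00  1.70303588e-03 -1.82740734e-01]
```

View pics/k1.png

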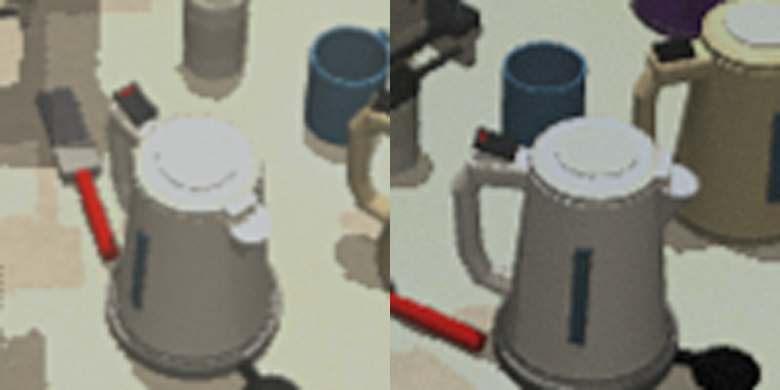

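Lid lies flat shut, kettle unmoved. On to the strip.

```bash
python3 -m inch '[[-0.01,0.037,0,0,0],[-0.02,0.074,0,0,0],[-0.03,0.111,0.01,0,0],[-0.04,0.148,0.02,0,0],[-0.05,0.185,0.03,0,0],[-0.057,0.21,0.04,0,0],[-0.057,0.21,0.04,0,0]]'; python3 c.py w2.png s
```

```text
time: 7.98
tool_pos: [431.4, -239.7, 441.5]
tcp_rot: [-3.141, 0.005, -0.179]
contact_force: [0.1, 0.2, -0.3]
grip_width: 0.4
finger_force: 0.0
[ 432.4 -238.   442.5]
rocker1_press 0.98 [251.6 125.3] [ 471.1 -245.3   55. ]
plug_white 0.56 [255.7  67.2] [ 529.8 -260.3   45. ]
rocker0_press 0.7 [177.  122.3] [ 488.7 -166.1   55. ]
```

View pics/w2.png

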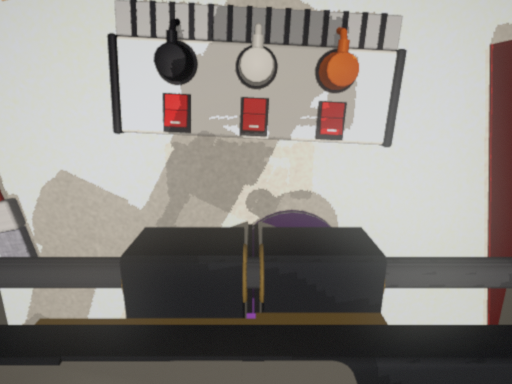

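```bash
python3 -c "
from h import *
p=capture('wrist')
for z in(205,190,60): print(z,atz(p,(293,212),z),atz(p,(251,225),z))
print(atz(p,(253.5,126),55))
q=capture('side')
for z in(205,190): print(atz(q,(152,218),z),atz(q,(122,214),z))
print(atz(q,(130,275),0),get_obs()['tool_pos'],get_obs()['tcp_rot'])"
```

```text
205 [ 422.87100346 -262.23239486  205.        ] [ 418.36268893 -231.55394819  205.        ]
190 [ 417.382967  -263.2026078  190.       ] [ 412.56794046 -230.43702896  190.        ]
60 [ 369.81998436 -271.61111998   60.        ] [ 362.34678699 -220.75706231   60.        ]
[ 474.31171864 -243.314077     55.        ]
[ 350.59629559 -209.62986666  205.        ] [ 265.36971772 -246.04972342  205.        ]
[ 337.90955577 -199.22700841  190.        ] [ 251.38711816 -236.20062466  190.        ]
[ 298.78124954 -295.2347796     0.        ] [ 433.9189967  -235.53765065  444.13577886] [ 3.14141009e+00 -7.02205242e-04 -1.73065896e-01]
```

```bash
python3 -m inch '[[0.02,0.001,0.03,0.05,0],[0.04,0.001,0.06,0.05,0],[0.04,0.001,0.095,0.05,0],[0.04,0.001,0.13,0.05,0],[0.04,0.001,0.155,0.05,0],[0.04,0.001,0.165,0.05,0],[0.04,0.001,0.17,0.05,0],[0.04,0.001,0.17,0.05,0]]'; python3 c.py w3.png s; python3 -c "
import cv2;a=cv2.imread('pics/w3.png');cv2.imwrite('pics/w3c.png',a)"
```

```text
time: 9.0
tool_pos: [473.0, -244.3, 273.8]
tcp_rot: [3.142, 0.0, -0.224]
contact_force: [0.2, 0.8, 1.0]
grip_width: 0.1
finger_force: 0.0
[ 473.1 -244.6  274.8]
rocker1_press 0.58 [255.8 221.5] [ 466.9 -245.    55. ]
plug_white 0.79 [261.7 119.9] [ 527.8 -262.5   45. ]
rocker0_press 0.73 [126.  219.2] [ 486.9 -164.3   55. ]
```

View pics/w3.png

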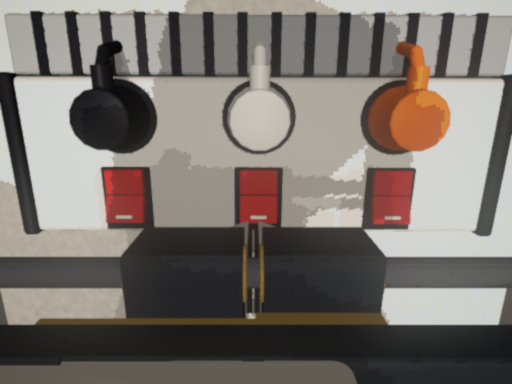

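```bash
python3 -m inch '[[-0.001,0.002,0.01,0,0],[-0.001,0.002,0.02,0,0],[-0.001,0.002,0.03,0,0],[-0.001,0.002,0.036,0,0],[-0.001,0.002,0.039,0,0],[-0.001,0.002,0.041,0,0],[-0.001,0.002,0.043,0,0],[-0.001,0.002,0.044,0,0]]'
```

```text
time: 9.92
tool_pos: [470.7, -246.2, 230.3]
tcp_rot: [-3.141, 0.001, -0.225]
contact_force: [-7.7, 4.2, 17.0]
grip_width: 0.1
finger_force: 8.6
```

```bash
python3 -m inch '[[0,0,0.001,0,0],[0,0,0.001,0,0],[0,0,0.001,0,0]]';python3 -m inch '[[0,0,-0.02,0,0],[0,0,-0.045,0,0],[0,0,-0.08,0,0],[0,0,-0.12,0,0],[0,0,-0.16,0,0],[-0.02,0,-0.19,0,0],[-0.03,0,-0.2,0,0],[-0.03,0,-0.2,0,0]]'; python3 -c "
from h import *
p=capture('wrist');cv2.imwrite('pics/w4.png',cv2.resize(p['color'][40:170,130:370,::-1],(720,390),interpolation=2));print(get_obs()['tool_pos'],get_obs()['tcp_rot'])"
```

```text
time: 10.17
tool_pos: [470.7, -246.1, 230.3]
tcp_rot: [3.141, 0.001, -0.225]
contact_force: [-8.1, 3.0, 16.8]
grip_width: 0.5
finger_force: 8.4
time: 10.83
tool_pos: [441.2, -239.5, 432.4]
tcp_rot: [3.138, -0.007, -0.225]
contact_force: [0.5, -1.2, 0.4]
grip_width: 0.2
finger_force: 0.0
[ 441.66682765 -239.59488344  430.19965684] [ 3.1398725  -0.00417108 -0.22564095]
```

View pics/w4.png

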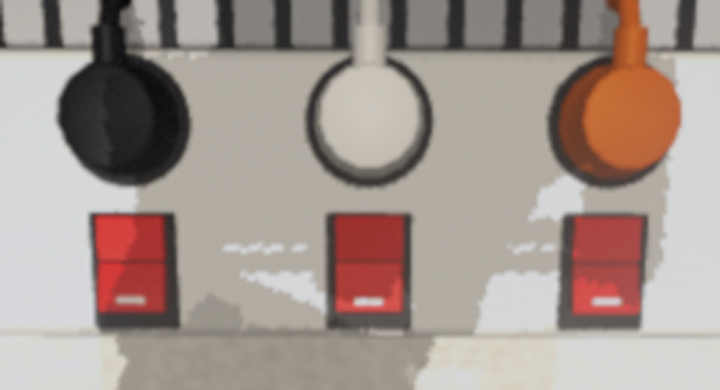

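```bash
python3 -c "
from h import *
p=capture('wrist');o=get_obs();print(o['tool_pos'])
c,s=np.cos(.225),-np.sin(.225)
for q,z in(((253,127.3),50),((253,140),52)):
  d=atz(p,q,z)-o['tool_pos'];print(c*d[0]+s*d[1],s*d[0]-c*d[1],d)
r=tip_of(p,'rocker1_press')[0];d=atz(p,r['centre'],52)-o['tool_pos'];print(r,c*d[0]+s*d[1],s*d[0]-c*d[1])"
```

```text
[ 441.95284992 -239.64997253  428.64232135]
41.50009174436447 0.8189526519816717 [  40.27133133  -10.05724472 -378.64232135]
28.160304146229457 0.8078024857649675 [  27.27027266   -7.07018412 -376.64232135]
{'centre': [249.9, 143.8], 'conf': 0.76} 24.07164838835989 -2.5455812753839964
```

```bash
python3 -m inch '[[0.015,0.001,0.03,0,0],[0.027,0.001,0.065,0,0],[0.027,0.001,0.105,0,0],[0.027,0.001,0.14,0,0],[0.027,0.001,0.17,0,0],[0.027,0.001,0.185,0,0],[0.027,0.001,0.192,0,0],[0.027,0.001,0.195,0,0]]';python3 -m inch '[[0,0,0.001,0,0],[0,0,0.002,0,0],[0,0,0.003,0,0]]';python3 -m inch '[[0,0,0.001,0,0],[0,0,0.002,0,0],[0,0,0.003,0,0],[0,0,0.003,0,0]]'
```

```text
time: 11.65
tool_pos: [467.8, -246.4, 231.1]
tcp_rot: [-3.14, 0.004, -0.225]
contact_force: [0.8, -0.1, 0.5]
grip_width: 0.4
finger_force: 0.0
time: 11.9
tool_pos: [468.4, -246.9, 231.7]
tcp_rot: [3.141, -0.002, -0.225]
contact_force: [-0.6, 0.3, 0.9]
grip_width: 0.6
finger_force: 0.0
time: 12.23
tool_pos: [468.2, -246.8, 230.2]
tcp_rot: [3.14, -0.003, -0.225]
contact_force: [-3.4, 2.4, 15.3]
grip_width: 0.5
finger_force: 7.8
```

```bash
python3 -m inch '[[0,0,-0.03,0,0],[0,0,-0.07,0,0],[0,0,-0.11,0,0],[0,0,-0.15,-0.1,0],[0,0,-0.19,-0.2,0],[0,-0.01,-0.23,-0.3,0],[-0.007,-0.04,-0.25,-0.4,0],[-0.014,-0.075,-0.25,-0.5,0]]';python3 -c "
from h import *
o=get_obs();print(o['tool_pos'],o['tcp_rot'])"
```

```text
time: 12.9
tool_pos: [470.9, -170.8, 483.5]
tcp_rot: [3.133, -0.008, 0.277]
contact_force: [0.5, 0.5, -0.6]
grip_width: -0.1
finger_force: 0.0
[ 470.92457541 -170.78687386  483.53804019] [ 3.13330696 -0.00796741  0.27682523]
```

```bash
python3 -m inch '[[0.012,-0.038,0,-0.05,0],[0.024,-0.076,0,-0.105,0],[0.036,-0.114,0,-0.105,0],[0.048,-0.152,0,-0.105,0],[0.06,-0.19,0,-0.105,0],[0.073,-0.228,0,-0.105,0],[0.086,-0.27,0,-0.105,0],[0.086,-0.27,0,-0.105,0]]';python3 -m inch '[[0,0,0,0,0],[0,0,0,0,0]]'; python3 c.py w5.png k
```

```text
time: 13.57
tool_pos: [479.6, 118.3, 478.3]
tcp_rot: [-3.139, -0.002, 0.386]
contact_force: [-0.9, -0.5, -0.8]
grip_width: 0.3
finger_force: 0.0
time: 13.73
tool_pos: [480.3, 112.6, 478.0]
tcp_rot: [3.141, -0.0, 0.381]
contact_force: [1.2, -1.0, 0.5]
grip_width: 0.5
finger_force: 0.0
[480.5 111.9 477.9]
switch_press 0.6 [258.3 135.6] [523.1 125.5 217. ]
switch_press 0.19 [246.1 188.2] [483.1 119.2 217. ]
lid_press 0.16 [483.7 188.2] [548.9  -2.7 275. ]
kettle_base 0.4 [488.1 226.3] [ 505.5 -251.8    0. ]
```

View pics/w5.png

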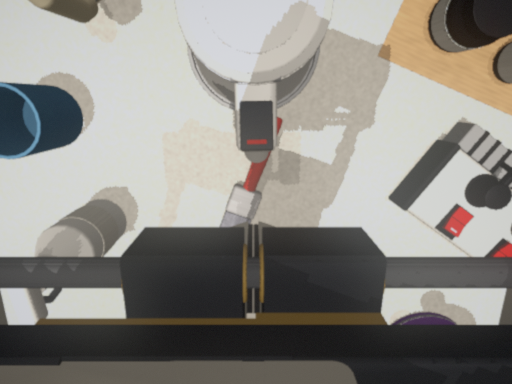

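```bash
python3 -m inch '[[0.022,0.002,0.01,0,0],[0.044,0.003,0.025,0,0],[0.044,0.003,0.045,0,0],[0.044,0.003,0.06,0,0],[0.044,0.003,0.07,0,0],[0.044,0.003,0.074,0,0],[0.044,0.003,0.078,0,0],[0.044,0.003,0.081,0,0]]';python3 -m inch '[[0,0,0.002,0,0],[0,0,0.004,0,0],[0,0,0.006,0,0],[0,0,0.007,0,0],[0,0,0.008,0,0],[0,0,0.008,0,0]]'
```

```text
time: 14.65
tool_pos: [522.6, 125.9, 397.3]
tcp_rot: [3.141, -0.001, 0.379]
contact_force: [-1.7, -0.3, 4.0]
grip_width: 0.5
finger_force: 1.5
time: 15.15
tool_pos: [522.4, 126.3, 389.2]
tcp_rot: [3.141, -0.0, 0.38]
contact_force: [-4.0, -2.6, 4.7]
grip_width: 0.5
finger_force: 2.5
```

```bash
python3 -m inch '[[0,0,0.001,0,0],[0,0,0.002,0,0],[0,0,0.002,0,0]]'
```

```text
time: 15.4
tool_pos: [522.2, 126.3, 388.9]
tcp_rot: [3.141, -0.002, 0.38]
contact_force: [-7.2, -1.4, 15.6]
grip_width: 0.5
finger_force: 8.1
```

Bottomed (force jump). Lift off and check.

```bash
python3 -m inch '[[0,0,-0.02,0,0],[0,0,-0.045,0,0],[0,0,-0.08,0,0],[-0.03,0,-0.1,0,0],[-0.06,0.01,-0.1,0,0],[-0.08,0.04,-0.1,0,0],[-0.1,0.07,-0.1,0,0],[-0.1,0.07,-0.1,0,0]]'; python3 -c "
from h import *
np.set_printoptions(precision=1,suppress=True)
a=capture('scene');b=capture('side')
im=[cv2.resize(x['color'][r-50:r+50,c-50:c+50,::-1],(390,290 if 0 else 290),interpolation=2) for x,c,r in((a,265,205),(b,290,190),(a,145,235),(b,190,290))]
cv2.imwrite('pics/f.png',np.vstack([np.hstack(im[:2]),np.hstack(im[2:])]))
for p in(a,b):
  for r in tip_of(p,'kettle')[:3]: print(atz(p,r['centre'],14))
print(get_obs()['contact_force'])"
```

```text
time: 16.07
tool_pos: [454.6, 20.4, 487.0]
tcp_rot: [3.139, -0.0, 0.376]
contact_force: [0.9, -0.9, 0.5]
grip_width: 0.6
finger_force: 0.0
[600.3 174.1  14. ]
[447.1 675.7  14. ]
[348.7 167.3  14. ]
[445.7 651.9  14. ]
[604.1 159.2  14. ]
[ 268.5 -264.1   14. ]
[ 0.7  0.6 -0.5]
```

View pics/f.png

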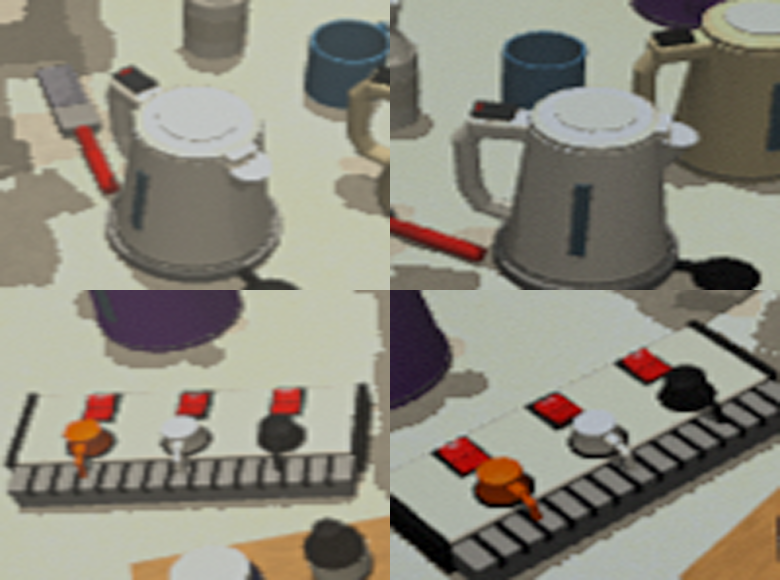

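The switch paddle is now level, the lid is shut and the middle rocker sits lower at its front than its neighbours. The kettle is in place on its base.

```bash
python3 -c "
from plant import *
print(close_job())"
```

```text
the job is handed in; nothing more can be done
None
```

I shut the white kettle's lid, switched on the middle socket's rocker (the one with the white plug), pressed the handle switch until it stopped, and handed the job in at about 16 s of robot time; the hand-in gave no verdict, but the last pictures show the kettle in place on its base.

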